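Put the sharpening stone back in its snap case

TASK

The sharpening stone has dried standing on its long edge in the drying stand; put it away. Lay it flat, right down in the fitted recess of its open case (either face up), then press the lid down past its snap catch until the case is fully shut. The stone is brittle, so do not drop it, and leave the coffee cup and the two paint bottles where they stand.

Things in the scene. Friction and masses are not known exactly. Their poses are not given: they have to be found in the camera images.
- stone: Loose sharpening stone, a block 150 x 50 x 25 mm in a grey and a pale layer, 0.34 to 0.5 kg. Origin at its centre; x through the 25 mm thickness, y along the 150 mm, z across the 50 mm. Starts on a long edge in the stand: z up, centre 35 mm and top 60 mm above the table. Flat: x points up or down, centre 12.5 mm above its support. On edge it tips over by itself once leaned over 27 degrees.
- stand: White plastic drying stand, fixed. Origin under its centre, y along the stone. Two feet 80 (x) x 16 (y) x 10 mm high at y = -45 and 45 mm, spine 6 mm high between. On each foot two prongs 8 (x) x 16 (y) mm, up to 36 mm above the table, leave a slot 29 mm wide at x = 0. The stone stands on the feet; for 74 mm between the prongs its sides are free.
- case: Grey plastic stone case, fixed: base slab 110 (x) x 190 (y) x 24 mm high with a shell lid. Origin under its centre, z up, front with the catch at -x, hinge at +x. Its flat top has one recess 54 (x) x 154 (y) mm, 10 mm deep, edge bevelled 1 mm. Behind it, 30 to 43 mm to +x, a slip stone 1 mm proud. A rib 48 mm long, 3 mm out of the front face at 16 mm height, is the catch.
- recess (a point): Centre of the recess's floor, 14 mm above the table, 8 mm towards the front (-x) from the case's origin; axes as the case's. The seated stone's centre is 12.5 mm above this point, its length along y, either face up, either end first; it stands 15 mm proud of the base's top, so fingertips can hold it there.
- lid (a joint): Lid's hinge angle: 0 shut, grows as it opens, stop at 2.5 (leaning far back); starts at 2.1 to 2.45. The stiff hinge holds the lid (0.12 kg) wherever it is left; swinging it takes under 2 N at the front. At 0.09 a tongue on its front meets the catch: 8 to 14 N down at lid_front presses it past, then below 0.03 it snaps to 0 and stays. Let go earlier, it stays ajar.
- hinge (a point): Middle of the lid's hinge line, 24 mm above the table, 55 mm behind (+x) the case's origin; the line runs along the case's y. Its axes turn with the lid and equal the case's when shut.
- lid_front (a point): Point to press: on the lid's outer top face, mid-width, 15 mm from its front edge and 95 mm from the hinge line, 45 mm above the table when shut. The lid is a shell 110 mm (hinge to front) x 190 x 21 mm deep, open below, walls 3 mm, inner depth 18 mm. A tongue 50 mm wide at the middle of its front hangs 17 mm below the rim, 7.5 mm out.
- cup: Lidded paper coffee cup, 80 mm across at the top, 102 mm tall, origin under its centre. Stands loose beyond the work; leave it.
- paint1: Dropper bottle of model paint, 25 mm across, 74 mm tall, origin under its centre. Loose, on the left; leave it.
- paint2: The same kind of bottle, on the right; leave it.
There are look-alikes about, which are no part of the job. Of the things like the case, leave any that is yellow; of the rest the smaller one is meant.

How it is judged:
By the outcome, as a careful person would: the job done as asked, in the order asked, and still so for the second after the job is handed in, with the robot touching nothing.
It also fails if it takes over 72 s, if anything falls off the work surface, if the arm or the gripper's body presses on something with over 40 N, if the wrist force passes 120 N, or if a joint passes its speed limit or range.

ROBOT

A 6-joint arm with a two-finger parallel gripper is mounted at the origin on the work surface. World frame = base frame: x ahead of the robot, y to its left, z up, the work surface at z = 0. Lengths are in m, angles in rad, forces in N, time in s.
With the tool pointing down it reaches from about 0.3 to 0.75 m from the base axis. Payload 8.5 kg.
Tool frame: the origin (TCP) lies between the finger pads; the fingertips stand 14 mm ahead of it and the grasp point (between the pads) lies 5 mm behind it; z points along the fingers, y is the line along which they close (so a half turn about z gives the same grasp; the last joint's range is limited). The gripper opens to 85 mm and grips with 20 to 120 N. Pads are 22 mm wide; open, the fingers measure 114 mm over their backs; the gripper's body (76 mm by 85 mm) begins 54 mm behind the grasp point. The pads swing forward as they close: fully open they stand 13 mm farther back than shut.
Start: joints at [1.064, 0.381, 1.297, -0, 1.464, -0.215], TCP at [0.158, 0.527, 0.245] pointing down, gripper open.
Joint ranges: [-3.11, 3.11], [-0.89, 2.33], [0.22, 2.48], [-1.42, 4.56], [0.17, 2.85], [-2.88, 2.88]. Speed limits (rad/s): [2.39, 2.39, 3.14, 3.14, 3.14, 3.14].

INTERFACE

Orientations are given as a rotation vector (axis times angle).
In Python, from station import ctrl gives the robot as it stands.
- The arm moves only by the tool jog_arm, never from a script. Its argument "steps" is one flat list of numbers, 7 for each row, row after row: the turn, a rotation vector about the world's x, y, z in units of 1.5 rad (1.0 is 1.5 rad), then the shift along the world's x, y, z in units of 800 mm (1.0 is 800 mm), then the closure, from 0 (fully open) to 1 (shut). In form: [rx, ry, rz, tx, ty, tz, grip, rx, ry, rz, tx, ty, tz, grip, ...]. A call has 1 to 5 rows; each row is the pose to reach, as a shift and turn from the pose commanded when the call began; what a row does not reach only later rows make up. A row lasts 1/10 s, in which the tool goes at most 50 mm and 8.59 degrees, less where a joint would pass 70% of its speed; a pose out of reach is approached as far as the arm can. A call with a number of a shift or a turn outside -1 to 1 is refused whole. A call with a gripper value outside its range is refused whole. The fingers move at their own pace and stop on an object; "newtons" is the grip in N (left out, the last holds). Time passes only in rows, so rows that repeat a pose let the fingers close. It gives the time, the measured TCP pose, the force, the opening and the grip force at its end, in the units of the state.
- ctrl.sense(): the state, without advancing time (a new reading comes with each control period).
- ctrl.read_camera(name): name is "side" or "top"; returns a dict with "img" (480x640x3 uint8, red, green, blue), "intrinsics" (3x3 intrinsics, pixels), "origin" and "rotation" of the camera in the world. Camera axes: x right, y up, looking along -z (the intrinsics and any distortion apply to the point x, -y, -z); pixel columns grow to the right and rows downward; lengths in m; the calibration is good to about 2 mm. A picture is of the moment at which its call begins. There is no depth.
- ctrl.finish_job(): hands the job in; it is judged then, once.
The state is a dict: "time": time; "qpos": joint angles; "dq": joint speeds; "tau": joint torques, N m; "eef_pos": TCP position; "ee_rot": TCP orientation; "force": force on the tool from outside, world axes, zero at the start; "moment": the same for the moment, N m; "opening": finger opening in m; "grasp_force": force on a finger pad.
Only numpy, scipy, OpenCV 4.12 (cv2) and the standard library are available. Lean on these libraries where they do the work, as an engineer would, in place of code of your own. Each camera call takes 0.05 s, during which the arm holds its last target. There are 200 camera calls.

## Working session

There is one attempt and no reset: what is moved stays moved. The work goes in short steps, Python scripts to look and compute and a tool call to move; the robot and the scene stay as the last step left them, time stands still between calls to the robot, and variables do not carry over. Pictures are saved under pics/ and viewed, at most 10 in all, crops included, and the job is handed in when it is done.

Besides the shell and the picture viewer there is one more tool, called after "Call:" as name(argument=value, ...) on one line, values as JSON. jog_arm: Moves the arm, as the interface text tells. Its arguments: {"type":"object","properties":{"steps":{"type":"array"},"newtons":{"type":"number"}},"required":["steps"]}

```bash
mkdir -p pics
cat > h.py <<'E'
import numpy as np, cv2
from station import ctrl
def grab(n,name=None):
    r=ctrl.read_camera(n)
    if name: cv2.imwrite('pics/'+name,r['img'][:,:,::-1])
    return r
E
python3 - <<'E'
from h import *
for n in('top','side'):
    r=grab(n,n+'1.png'); np.savez(n+'1.npz',**r)
    print(n,{k:np.round(v,4).tolist() for k,v in r.items() if k!='img'})
s=ctrl.sense(); print({k:np.round(v,4).tolist() for k,v in s.items()})
E
```

```text
top {'intrinsics': [[591.6309, 0.0, 319.9522], [0.0, 591.6309, 250.5025], [0.0, 0.0, 1.0]], 'origin': [0.3677, 0.0148, 1.3606], 'rotation': [0.0581, -0.0782, -1.5924]}
side {'intrinsics': [[524.1974, 0.0, 313.6506], [0.0, 524.1974, 242.5454], [0.0, 0.0, 1.0]], 'origin': [0.1418, -0.8512, 0.8553], 'rotation': [0.8413, -0.164, -0.3229]}
{'time': 0.1, 'qpos': [1.0637, 0.3812, 1.2981, -0.0, 1.4636, -0.2153], 'dq': [-0.0007, 0.0008, -0.0042, -0.0007, -0.002, 0.0015], 'tau': [0.0045, -44.9219, -23.1656, -0.0001, 0.0037, -0.0], 'eef_pos': [0.1581, 0.5265, 0.2448], 'ee_rot': [-0.4567, -3.1078, 0.0019], 'force': [-0.2457, -0.4767, 0.0914], 'moment': [0.0019, -0.0095, -0.0014], 'grasp_force': 0.0, 'opening': 0.0849}
```

View pics/top1.png

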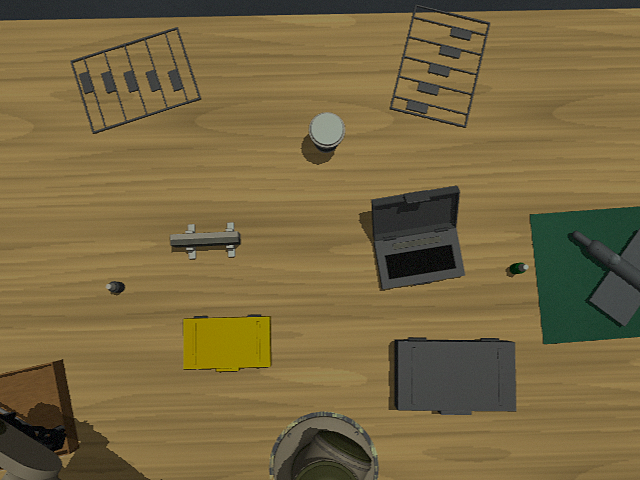

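View pics/side1.png

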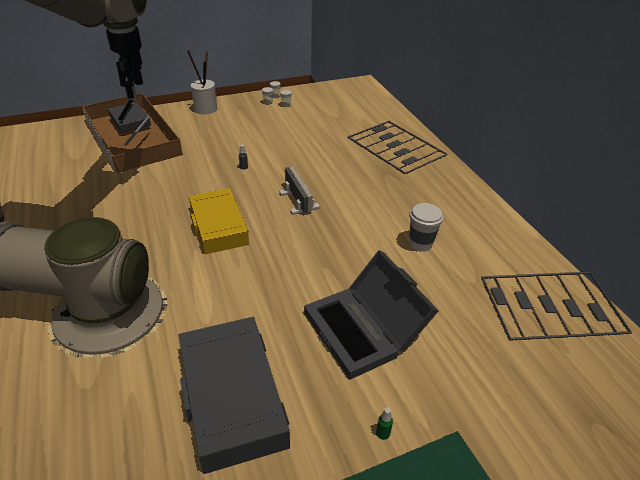

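Candidates in the top view:
- **Case:** yellow closed case at (227,343), large closed grey case at (455,375), smaller open grey case at (420,240). I choose the smaller open grey one.
- **Stone:** the block in the white stand at (205,240), the grey slab on the green mat at (622,275), and the dark block in the brown tray at about (30,420). I choose the one in the stand.

In the top view the cup is at (327,130) and the bottles are at (116,287) and (517,268). Next I'll check the choice in close crops.

```bash
cat > crop.py <<'E'
from h import *
def crop(img,x0,y0,w,h,s,step=10):
    c=cv2.resize(img[y0:y0+h,x0:x0+w,::-1],None,fx=s,fy=s,interpolation=cv2.INTER_CUBIC)
    c=cv2.convertScaleAbs(c,alpha=1.5,beta=20)
    for x in range(-(-x0//step)*step,x0+w,step):
        p=int((x-x0+.5)*s); cv2.line(c,(p,0),(p,h*s),(255,160,0),1); cv2.putText(c,str(x),(p+1,9),0,.35,(0,0,255),1)
    for y in range(-(-y0//step)*step,y0+h,step):
        p=int((y-y0+.5)*s); cv2.line(c,(0,p),(w*s,p),(255,160,0),1); cv2.putText(c,str(y),(0,p-1),0,.35,(0,0,255),1)
    return c
E
python3 - <<'E'
from crop import *
t=np.load('top1.npz')['img']; s=np.load('side1.npz')['img']
a=crop(t,162,215,86,50,9); b=crop(s,272,160,54,60,6)
o=np.zeros((600,800,3),np.uint8); a=a[:,:790]; 
o[:a.shape[0]//1,:a.shape[1]]=a[:450]
cv2.imwrite('pics/x.png',o)
a=crop(t,162,217,86,48,5); b=crop(s,272,160,54,60,6);
o=np.zeros((600,800,3),np.uint8);o[:240,:430]=a;o[:360,450:450+324]=b
cv2.imwrite('pics/stone.png',o[:360])
a=crop(t,366,180,105,118,4);b=crop(s,300,245,142,135,3)[:, :376]
o=np.zeros((480,800,3),np.uint8);o[:472,:420]=a;o[:405,424:800]=b
cv2.imwrite('pics/case.png',o)
E
```

```text
(no output)
```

View pics/stone.png

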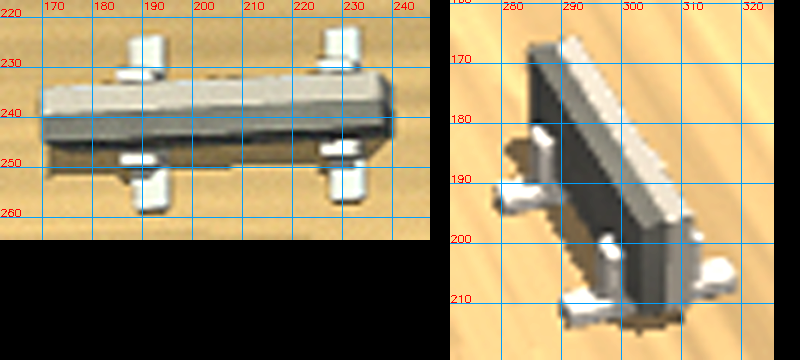

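View pics/case.png

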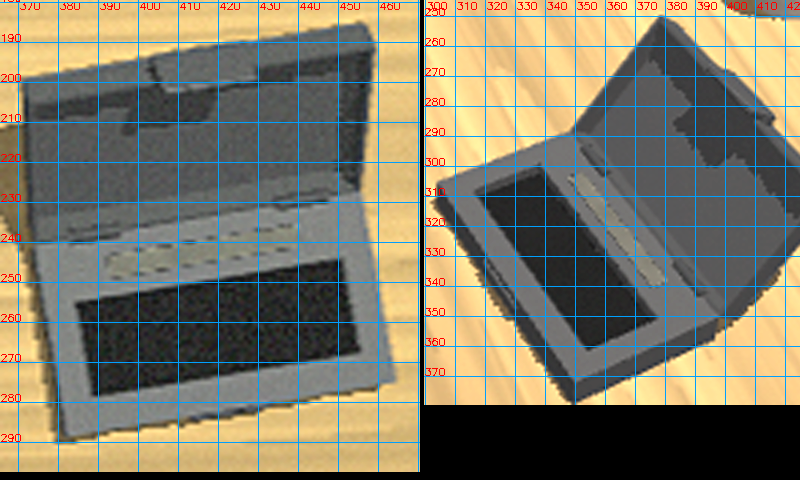

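The stone crop shows the two-layer block (grey and pale) between the white prongs. In the top view its top face has corners near (170,235), (237,231), (239,242) and (170,245). In the side view they are near (284,167), (290,165), (312,195) and (304,197).

The case crop shows the open small grey case. Its recess corners are at (383,254), (449,244), (453,267) and (387,278) in the top view, and (338,299), (375,350), (352,361) and (314,308) in the side view.

```bash
cat > fit.py <<'E'
from h import *
from scipy.spatial.transform import Rotation as R
from scipy.optimize import least_squares
C={n:dict(np.load(n+'1.npz')) for n in('top','side')}
def proj(n,P):
    c=C[n]; p=(np.atleast_2d(P)-c['origin'])@R.from_rotvec(c['rotation']).as_matrix()
    p=p*[1,-1,-1]; q=p@c['intrinsics'].T; return q[:,:2]/q[:,2:]
def tri(a,b): # top px, side px
    return least_squares(lambda p:np.r_[proj('top',p)[0]-a,proj('side',p)[0]-b],[.5,0,.03])
def rect(pts,lx,ly): # pts: {view:[(sx,sy,u,v)..]}
    def P(v,s): c,d=np.cos(v[3]),np.sin(v[3]); x,y=s[0]*lx/2,s[1]*ly/2; return [v[0]+c*x-d*y,v[1]+d*x+c*y,v[2]]
    f=lambda v:np.concatenate([proj(n,[P(v,s) for s in L]).ravel()-np.array(L)[:,2:].ravel() for n,L in pts.items()])
    return least_squares(f,[.5,0,.03,0])
E
python3 - <<'E'
from fit import *
stone={'top':[(1,1,169.5,235),(1,-1,237,231.5),(-1,-1,238.5,241.5),(-1,1,170.2,244.5)],
 'side':[(-1,1,284.5,167),(1,1,290.5,165.5),(1,-1,312,195.5),(-1,-1,304.5,197.5)]}
rec={'top':[(1,1,383,254.5),(1,-1,449,244.5),(-1,-1,453.5,267),(-1,1,387.5,278)],
 'side':[(1,1,338,299.5),(1,-1,375.5,350.5),(-1,-1,352,361.5),(-1,1,314.5,308.5)]}
base={'top':[(-1,1,381,288.5),(-1,-1,463,274.5)],'side':[(-1,1,302.5,307),(-1,-1,347,372.5),(1,-1,396,352)]}
for nm,p,a,b in(('stone',stone,.025,.15),('recess',rec,.054,.154),('base',base,.11,.19)):
    for sub in (p,{'top':p['top']},{'side':p['side']}):
        r=rect(sub,a,b); print(nm,list(sub),r.x.round(4),'res',r.fun.round(1).tolist())
for nm,a,b in(('stone far+x',(169.5,235),(290.5,165.5)),('near',(238.5,241.5),(304.5,197.5)),('recBR',(449,244.5),(375.5,350.5)),('recFL',(387.5,278),(314.5,308.5)),('lid tipL',(372.5,198),(377,251)),('lid tip top',(372,198),(378,250))):
    r=tri(a,b);print(nm,r.x.round(4),r.fun.round(1))
for nm,p in(('cup',(327,130)),('paint1',(116,287)),('paint2',(517,268))):
    print(nm,least_squares(lambda v:proj('top',[*v,.05])[0]-p,[.5,0]).x.round(3))
E
```

```text
stone ['top', 'side'] [0.5137 0.253  0.057  0.0365] res [0.1, -0.5, 0.5, -0.9, -0.5, 0.3, -0.2, 1.3, -0.8, 0.3, 1.7, 0.1, 0.5, -0.2, -1.0, -0.2]
stone ['top'] [0.5144 0.254  0.0511 0.0282] res [0.3, -0.8, 0.4, -0.6, -0.6, 0.5, -0.1, 0.9]
stone ['side'] [0.5135 0.2534 0.0567 0.0501] res [-1.2, 0.5, 1.2, 0.1, 0.7, -0.3, -0.7, -0.2]
recess ['top', 'side'] [ 0.453  -0.2266  0.0165  0.1329] res [-0.2, 1.0, 0.1, 0.6, -0.3, 1.4, -0.8, 0.9, -0.1, -0.0, 1.1, 0.5, 1.1, -0.2, 1.4, -0.5]
recess ['top'] [ 0.4557 -0.2289  0.0083  0.1373] res [0.3, 0.2, 0.1, -0.4, -0.2, 0.2, -0.2, -0.1]
recess ['side'] [ 0.4523 -0.2241  0.0137  0.1312] res [-0.9, 0.1, 0.1, 0.5, 0.1, -0.2, 0.7, -0.4]
base ['top', 'side'] [ 0.4597 -0.226   0.0146  0.1344] res [-0.5, 0.9, -0.5, 1.8, 0.6, -0.6, 1.5, 0.7, 0.4, -0.3]
base ['top'] [ 0.4626 -0.2262  0.0172  0.1453] res [0.0, 0.0, 0.0, 0.0]
base ['side'] [ 0.4593 -0.2234  0.0117  0.1312] res [0.1, -0.5, 0.5, 0.6, -0.6, -0.2]
stone far+x [0.5209 0.3288 0.0577] [-0.2  0.6  0.8 -0.1]
near [0.5053 0.1763 0.0569] [ 0.1 -0.3 -0.4  0. ]
recBR [ 0.4894 -0.2984  0.0173] [-0.3  0.8  0.7 -0.1]
recFL [ 0.4152 -0.155   0.0166] [-0.3  1.2  1.2 -0.1]
lid tipL [ 0.5793 -0.1152  0.1001] [-1.4  4.   4.2 -0.5]
lid tip top [ 0.5803 -0.1144  0.1019] [-1.2  3.4  3.6 -0.5]
cup [ 0.755 -0.026]
paint1 [0.411 0.448]
paint2 [ 0.432 -0.441]
```

```bash
cat > joint.py <<'E'
from fit import *
stone={'top':[(1,1,169.5,235),(1,-1,237,231.5),(-1,-1,238.5,241.5),(-1,1,170.2,244.5)],
 'side':[(-1,1,284.5,167),(1,1,290.5,165.5),(1,-1,312,195.5),(-1,-1,304.5,197.5)]}
rec={'top':[(1,1,383,254.5),(1,-1,449,244.5),(-1,-1,453.5,267),(-1,1,387.5,278)],
 'side':[(1,1,338,299.5),(1,-1,375.5,350.5),(-1,-1,352,361.5),(-1,1,314.5,308.5)]}
base={'top':[(-1,1,381,288.5),(-1,-1,463,274.5)],'side':[(-1,1,302.5,307),(-1,-1,347,372.5),(1,-1,396,352)]}
def corner(v,s,lx,ly,z,ox=0):
    c,d=np.cos(v[2]),np.sin(v[2]); x,y=s[0]*lx/2+ox,s[1]*ly/2
    return [v[0]+c*x-d*y,v[1]+d*x+c*y,z]
O={n:(C[n]['origin'].copy(),C[n]['rotation'].copy()) for n in C}
def f(p):
    st,rc=p[:3],p[3:6]; cam={'top':p[6:12],'side':p[12:18]}; out=[]
    for n in C:
        C[n]['origin']=O[n][0]+cam[n][:3]*.002
        C[n]['rotation']=(R.from_rotvec(cam[n][3:]*.003)*R.from_rotvec(O[n][1])).as_rotvec()
        for pts,v,lx,ly,z,ox in((stone,st,.025,.15,.06,0),(rec,rc,.052+.002,.154,.024,0),(base,rc,.11,.19,.024,.008)):
            for s in pts[n]: out+=list((proj(n,corner(v,s,lx,ly,z,ox))[0]-s[2:])/.6)
    return np.r_[out,p[6:]]
r=least_squares(f,[.51,.25,.03,.45,-.226,.13]+[0]*12)
if __name__=='__main__':
    print(r.x.round(4)[:6],r.x[6:].round(2)); print((r.fun[:-12]*.6).round(1)); 
    cov=np.linalg.inv(r.jac.T@r.jac);print(np.sqrt(np.diag(cov))[:6].round(4))
E
python3 joint.py
```

```text
[ 0.5105  0.2486  0.0351  0.4489 -0.2309  0.133 ] [-0.49 -0.32  0.92 -0.76  0.88 -1.35  0.49  0.32  0.36 -0.31 -0.44  0.82]
[-0.1 -0.6  0.4 -1.2 -0.5 -0.  -0.3  1.1  0.1  0.3  0.6 -0.4  0.3  0.5
 -0.4  0.3 -0.2 -0.2  0.2  0.4 -1.   0.5  1.5  0.3  0.2  0.3 -1.4  0.3
 -1.  -0.1  0.3  0.9  0.   0.3  0.2 -0.6 -0.1 -1.6  0.8  0.4  0.3 -0.6]
[0.0032 0.0028 0.0072 0.0028 0.0024 0.0046]
```

Call:
jog_arm(steps=[0,0,-0.1,0.05,-0.04,0,0,0,0,-0.2,0.1,-0.08,0,0,0,0,-0.3,0.15,-0.12,-0.01,0,0,0,-0.4,0.2,-0.16,-0.02,0,0,0,-0.5,0.25,-0.2,-0.03,0])

```text
time: 0.6
eef_pos: [0.3532, 0.3701, 0.2221]
ee_rot: [-1.572, -2.72, 0.0]
force: [1.1, 1.3, 0.9]
opening: 0.0853
grasp_force: 0.0
```

```bash
cat > log.py <<'E'
import json
from h import *
s=ctrl.sense(); d={k:np.round(v,4).tolist() for k,v in s.items()}
open('log.jsonl','a').write(json.dumps(d)+'\n')
if __name__=='__main__': print({k:d[k] for k in('time','qpos','eef_pos','ee_rot','force','opening','grasp_force')})
E
python3 log.py
```

```text
{'time': 0.6, 'qpos': [0.5771, 0.3328, 1.4426, 0.0001, 1.3666, 0.054], 'eef_pos': [0.3532, 0.3701, 0.2221], 'ee_rot': [-1.5715, -2.7201, 0.0004], 'force': [1.0957, 1.3176, 0.8879], 'opening': 0.0853, 'grasp_force': 0.0}
```

Call:
jog_arm(steps=[0,0,-0.1,0.05,-0.04,0,0,0,0,-0.2,0.1,-0.08,-0.02,0,0,0,-0.3,0.15,-0.12,-0.05,0,0,0,-0.33,0.19,-0.148,-0.08,0,0,0,-0.33,0.19,-0.148,-0.08,0])

```text
time: 1.1
eef_pos: [0.5061, 0.25, 0.1552]
ee_rot: [-2.188, -2.251, 0.007]
force: [-0.6, 0.3, 0.7]
opening: 0.0858
grasp_force: 0.0
```

```bash
python3 log.py
python3 - <<'E'
from h import *
import cv2
r=grab('top'); np.savez('top2.npz',**r); r2=grab('side'); np.savez('side2.npz',**r2)
a=cv2.resize(r['img'][190:290,150:270],None,fx=4,fy=4,interpolation=2);b=cv2.resize(r2['img'][130:230,250:345],None,fx=4,fy=4,interpolation=2)
cv2.imwrite('pics/g2.png',np.hstack([a[:,:415],b])[:,:,::-1])
E
```

```text
{'time': 1.1, 'qpos': [0.2494, 0.4869, 1.3973, -0.0007, 1.262, 0.2211], 'eef_pos': [0.5061, 0.25, 0.1552], 'ee_rot': [-2.1883, -2.2515, 0.0067], 'force': [-0.5972, 0.2859, 0.6746], 'opening': 0.0858, 'grasp_force': 0.0}
```

View pics/g2.png

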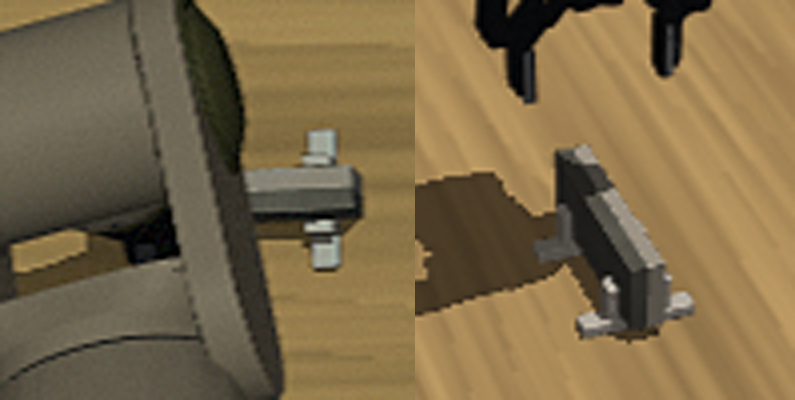

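The side view crop shows the open fingertips straddling the stone, with one at about (525,90) and the other at about (665,60), and the stone between and below them. In the top view the arm hides the grasp. Next I fit the arm geometry from logged poses, for planning the tilt.

```bash
cat > kin.py <<'E'
import json,numpy as np
from scipy.optimize import least_squares
from scipy.spatial.transform import Rotation as R
D=[json.loads(l) for l in open('log.jsonl')]
D.append(dict(qpos=[1.0637,.3812,1.2981,0,1.4636,-.2153],eef_pos=[.1581,.5265,.2448],ee_rot=[-.4567,-3.1078,.0019]))
LIM=np.array([[-3.11,3.11],[-.89,2.33],[.22,2.48],[-1.42,4.56],[.17,2.85],[-2.88,2.88]])
def fk(q,p,sg=(1,1)):
    L1,L2,d,h,Lt,e=p; E=R.from_euler
    A=E('z',q[0]); B=A*E('y',q[1]); Cc=B*E('y',q[2]); W=Cc*E('z',sg[0]*q[3])*E('y',q[4])*E('z',sg[1]*q[5])
    t=np.array([0,0,h])+A.apply([0,d,0])+B.apply([0,0,L1])+Cc.apply([e,0,L2])+W.apply([0,0,Lt])
    return t,W
def fit(h=None,sg=(1,1)):
    def f(p):
        o=[]
        for s in D: o+=list(fk(s['qpos'],p,sg)[0]-s['eef_pos'])
        return np.r_[o,(np.array(p)[[3,4,5]]-[.35,.25,0])*1e-3]
    return least_squares(f,[.4,.4,.117,.35,.25,0])
if __name__=='__main__':
    for sg in((1,1),(1,-1),(-1,1),(-1,-1)):
        r=fit(sg=sg);print(sg,r.x.round(4),abs(r.fun[:-3]).max(),[((R.from_rotvec(s['ee_rot']).inv()*fk(s['qpos'],r.x,sg)[1]).as_rotvec()).round(3).tolist() for s in D])
E
python3 kin.py
```

```text
(1, 1) [0.538  0.3504 0.1175 0.1885 0.3036 0.1022] 6.384855381461052e-05 [[0.0, 0.0, -1.571], [0.0, -0.0, -1.571], [-0.0, 0.0, -1.571]]
(1, -1) [0.538  0.3504 0.1175 0.1885 0.3036 0.1022] 6.384853286212078e-05 [[0.0, 0.0, -1.679], [0.0, -0.0, -2.013], [-0.0, 0.0, -1.14]]
(-1, 1) [0.5372 0.3507 0.1174 0.1507 0.2647 0.1024] 0.00020019180377561785 [[0.0, -0.0, -1.571], [-0.001, 0.001, -1.57], [-0.0, 0.0, -1.571]]
(-1, -1) [0.5372 0.3507 0.1174 0.1507 0.2647 0.1024] 0.00020019177405744548 [[0.0, -0.0, -1.679], [-0.001, 0.001, -2.013], [-0.0, 0.0, -1.14]]
```

Call:
jog_arm(steps=[0,0,0,0,0,-0.05,0,0,0,0,0,0,-0.1,0,0,0,0,0,0,-0.142,0,0,0,0,0,0,-0.142,0,0,0,0,0,0,-0.142,0], newtons=20)

```text
time: 1.7
eef_pos: [0.504, 0.2542, 0.0464]
ee_rot: [2.181, 2.26, 0.002]
force: [0.9, 1.1, 0.8]
opening: 0.0852
grasp_force: 0.0
```

Call:
jog_arm(steps=[0,0,0,0,0,0,0.5,0,0,0,0,0,0,0.6,0,0,0,0,0,0,0.8,0,0,0,0,0,0,1,0,0,0,0,0,0,1], newtons=20)

```text
time: 2.2
eef_pos: [0.5116, 0.2538, 0.048]
ee_rot: [2.176, 2.25, 0.025]
force: [22.3, -0.7, -1.0]
opening: 0.0251
grasp_force: 20.0
```

```bash
python3 log.py
```

```text
{'time': 2.2, 'qpos': [0.254, 0.6225, 1.5139, -0.0019, 0.9855, 0.2219], 'eef_pos': [0.5116, 0.2538, 0.048], 'ee_rot': [2.1762, 2.2495, 0.0251], 'force': [22.2607, -0.7025, -1.0396], 'opening': 0.0251, 'grasp_force': 19.979}
```

Call:
jog_arm(steps=[0,0,0,0.004,0,0,1,0,0,0,0.009,0,0,1,0,0,0,0.009,0,0,1], newtons=60)

```text
time: 2.5
eef_pos: [0.5129, 0.2538, 0.047]
ee_rot: [2.183, 2.257, 0.007]
force: [0.5, 1.4, 10.6]
opening: 0.024
grasp_force: 61.0
```

```bash
python3 log.py
```

```text
{'time': 2.5, 'qpos': [0.2524, 0.6298, 1.501, 0.0007, 1.0061, 0.2185], 'eef_pos': [0.5129, 0.2538, 0.047], 'ee_rot': [2.1825, 2.257, 0.0069], 'force': [0.5318, 1.4389, 10.5535], 'opening': 0.024, 'grasp_force': 60.9825}
```

Call:
jog_arm(steps=[0,0,0,0,0,0.03,1,0,0,0,0,0,0.08,1,0,0,0,0,0,0.14,1,0,0,0,0,0,0.2,1,0,-0.1,0,0,0,0.25,1])

```text
time: 3.0
eef_pos: [0.5128, 0.2527, 0.2471]
ee_rot: [2.106, 2.175, 0.16]
force: [0.9, 1.3, -3.1]
opening: 0.0239
grasp_force: 62.9
```

Call:
jog_arm(steps=[0,-0.05,0,0,0,0,1,0,-0.05,0,0,0,0,1])

```text
time: 3.2
eef_pos: [0.5094, 0.2533, 0.2457]
ee_rot: [2.064, 2.137, 0.234]
force: [0.1, -0.8, -5.0]
opening: 0.0238
grasp_force: 62.9
```

```bash
python3 log.py
cat > ik.py <<'E'
from kin import *
P=fit().x; RZ=R.from_euler('z',np.pi/2)
def ik(pos,Rt,seeds=300,rng=np.random.default_rng(0),q0=None):
    best=[]
    for i in range(seeds):
        s=rng.uniform(LIM[:,0],LIM[:,1]) if q0 is None else np.clip(q0,LIM[:,0]+1e-3,LIM[:,1]-1e-3)
        def f(q):
            t,W=fk(q,P); return np.r_[(t-pos)*5,((W*RZ).inv()*Rt).as_rotvec()]
        r=least_squares(f,s,bounds=LIM.T,max_nfev=60)
        if np.linalg.norm(r.fun)<1e-3 and not any(np.allclose(r.x,b,atol=.02) for b in best): best.append(r.x)
        if q0 is not None: return r.x,np.linalg.norm(r.fun)
    return best
E
python3 - <<'E'
from ik import *
print(P.round(4),abs(fit().fun).max())
R0=R.from_rotvec([2.1825,2.257,.0069])
for yaw in(0,-30,-45):
  for th in(60,65,70,75):
    Rt=R.from_euler('y',-th,degrees=True)*R0
    d=Rt.apply([0,0,1]);
    pos=np.array([.513,.2538,.05])-d*.012
    for q in ik(pos,Rt,40):
        Q=fk(q,P)[1]; w=pos-d*P[4]; print(yaw,th,q.round(2),'wrist',w.round(3))
  break
E
```

```text
{'time': 3.2, 'qpos': [0.2802, 0.3338, 1.3877, -0.0659, 1.204, 0.2624], 'eef_pos': [0.5094, 0.2533, 0.2457], 'ee_rot': [2.0637, 2.1369, 0.2338], 'force': [0.1489, -0.7823, -4.9588], 'opening': 0.0238, 'grasp_force': 62.9299}
[0.5364 0.3509 0.1175 0.13   0.2434 0.1024] 0.00022000416363722152
```

Run:
```python
from ik import *
P=fit().x
R0=R.from_rotvec([2.1825,2.257,.0069])
def best(pos,Rt,n=25,rng=np.random.default_rng(1)):
    b=None
    for i in range(n):
        s=rng.uniform(LIM[:,0],LIM[:,1])
        if i%2: s[0]=rng.uniform(-.5,1);
        def f(q):
            t,W=fk(q,P); return np.r_[(t-pos)*5,((W*RZ).inv()*Rt).as_rotvec()]
        r=least_squares(f,s,bounds=LIM.T,max_nfev=150)
        if b is None or r.cost<b.cost-1e-9: b=r
    return b
for ax,sg in(('y',-1),('y',1)):
  for th in(0,30,50,60,70,75):
    for z in (.05,.2):
      Rt=R.from_euler(ax,sg*th,degrees=True)*R0; d=Rt.apply([0,0,1])
      pos=np.array([.513,.2538,z])-d*.012
      r=best(pos,Rt); print(sg,th,z,np.sqrt(2*r.cost).round(3),r.x.round(2),'wrist',(pos-d*P[4]).round(2))
```

```text
-1 0 0.05 0.0 [0.25 0.61 1.49 0.   1.04 0.22] wrist [0.51 0.25 0.31]
-1 0 0.2 0.0 [0.25 0.44 1.29 0.   1.4  0.22] wrist [0.51 0.25 0.46]
-1 30 0.05 0.0 [ 0.32  0.53  1.83 -0.54  0.31  0.77] wrist [0.38 0.25 0.27]
-1 30 0.2 0.0 [ 0.32  0.29  1.65 -0.25  0.71  0.44] wrist [0.38 0.25 0.42]
-1 50 0.05 0.0 [0.38 0.61 2.02 3.88 0.44 2.67] wrist [0.32 0.25 0.21]
-1 50 0.2 0.0 [ 0.38  0.29  1.87 -1.13  0.32  1.33] wrist [0.32 0.25 0.36]
-1 60 0.05 0.013 [0.41 0.69 2.09 3.7  0.73 2.88] wrist [0.29 0.25 0.18]
-1 60 0.2 0.0 [0.41 0.33 1.97 4.27 0.39 2.22] wrist [0.29 0.25 0.33]
-1 70 0.05 0.085 [0.46 0.78 2.1  3.74 0.97 2.88] wrist [0.27 0.25 0.14]
-1 70 0.2 0.0 [0.43 0.4  2.05 3.85 0.64 2.66] wrist [0.27 0.25 0.29]
-1 75 0.05 0.121 [0.48 0.82 2.1  3.75 1.08 2.88] wrist [0.27 0.25 0.11]
-1 75 0.2 0.0 [0.44 0.45 2.09 3.75 0.79 2.77] wrist [0.27 0.25 0.26]
1 0 0.05 0.0 [0.25 0.61 1.49 0.   1.04 0.22] wrist [0.51 0.25 0.31]
1 0 0.2 0.0 [0.25 0.44 1.29 0.   1.4  0.22] wrist [0.51 0.25 0.46]
1 30 0.05 0.0 [0.21 0.82 1.14 0.1  1.7  0.16] wrist [0.64 0.25 0.27]
1 30 0.2 0.0 [0.21 0.67 0.97 0.11 2.01 0.19] wrist [0.64 0.25 0.42]
1 50 0.05 0.0 [0.19 0.98 0.93 0.17 2.08 0.17] wrist [0.71 0.25 0.22]
1 50 0.2 0.0 [0.19 0.84 0.79 0.2  2.36 0.23] wrist [0.71 0.25 0.37]
1 60 0.05 0.0 [0.18 1.06 0.84 0.21 2.26 0.19] wrist [0.73 0.25 0.18]
1 60 0.2 0.0 [0.18 0.91 0.73 0.27 2.51 0.28] wrist [0.73 0.25 0.33]
1 70 0.05 0.0 [0.18 1.14 0.77 0.26 2.43 0.22] wrist [0.75 0.25 0.14]
1 70 0.2 0.0 [0.18 0.98 0.69 0.36 2.65 0.35] wrist [0.75 0.25 0.29]
1 75 0.05 0.0 [0.17 1.18 0.73 0.29 2.5  0.25] wrist [0.76 0.25 0.12]
1 75 0.2 0.0 [0.17 1.02 0.68 0.42 2.71 0.4 ] wrist [0.76 0.25 0.27]
```

Run:
```python
from ik import *
P=fit().x
R0=R.from_rotvec([2.1825,2.257,.0069]); ax=np.array([-.0336,.9994,0])
q=np.array([.28,.33,1.39,-.066,1.2,.26])
for th,x,z in((-12.9,.509,.246),(20,.512,.22),(50,.515,.2),(70,.52,.19),(80,.5223,.19),(80,.5223,.1),(80,.5223,.0543),(77,.52,.05)):
    Rt=R.from_rotvec(ax*np.radians(th))*R0; d=Rt.apply([0,0,1])
    q,e=ik(np.array([x,.2538,z]),Rt,q0=q,seeds=1); print(th,z,round(e,4),q.round(2),(np.array([x,.2538,z])-d*P[4]).round(3))
```

```text
-12.9 0.246 0.0 [ 0.28  0.33  1.39 -0.06  1.2   0.26] [0.454 0.252 0.483]
20 0.22 0.0 [0.22 0.58 1.07 0.07 1.83 0.2 ] [0.594 0.256 0.449]
50 0.2 0.0 [0.2  0.83 0.83 0.18 2.34 0.23] [0.701 0.26  0.357]
70 0.19 0.0 [0.19 0.99 0.71 0.3  2.63 0.32] [0.748 0.261 0.274]
80 0.19 0.0 [0.18 1.06 0.68 0.42 2.76 0.42] [0.762 0.261 0.233]
80 0.1 0.0 [0.18 1.16 0.71 0.32 2.64 0.31] [0.762 0.261 0.143]
80 0.0543 0.0 [0.18 1.22 0.71 0.29 2.59 0.27] [0.762 0.261 0.098]
77 0.05 0.0 [0.19 1.2  0.73 0.26 2.53 0.25] [0.757 0.261 0.106]
```

Call:
jog_arm(steps=[-0.003,0.1,0,0,0,0,1,-0.007,0.2,0,0,0,0,1,-0.01,0.3,0,0,0,0,1,-0.014,0.4,0,0,0,0,1,-0.017,0.5,0,0,0,0,1])

```text
time: 3.7
eef_pos: [0.5118, 0.2529, 0.2443]
ee_rot: [-1.89, -1.962, 0.543]
force: [0.8, 0.6, -4.7]
opening: 0.024
grasp_force: 62.8
```

Call:
jog_arm(steps=[-0.003,0.1,0,0,0,-0.01,1,-0.007,0.2,0,0,0,-0.02,1,-0.01,0.3,0,0,0,-0.03,1,-0.014,0.4,0,0.005,0,-0.04,1,-0.017,0.5,0,0.01,0,-0.05,1])

```text
time: 4.2
eef_pos: [0.5203, 0.2527, 0.2034]
ee_rot: [-1.394, -1.452, 1.086]
force: [-0.4, 1.3, -4.4]
opening: 0.0239
grasp_force: 63.2
```

Call:
jog_arm(steps=[-0.001,0.023,0,0,0,0,1,-0.001,0.023,0,0,0,0,1,-0.001,0.023,0,0,0,0,1])

```text
time: 4.5
eef_pos: [0.5194, 0.2533, 0.206]
ee_rot: [-1.379, -1.437, 1.099]
force: [-0.7, 0.6, -2.6]
opening: 0.0236
grasp_force: 63.2
```

```bash
python3 log.py
cat > ori.py <<'E'
from h import *
from scipy.spatial.transform import Rotation as R
s=ctrl.sense(); M=R.from_rotvec(s['ee_rot']).as_matrix()
print('tool z',M[:,2].round(4),'tool y',M[:,1].round(4),'pos',np.round(s['eef_pos'],4))
E
python3 ori.py
python3 - <<'E'
from h import *
r=grab('side'); np.savez('side3.npz',**r)
cv2.imwrite('pics/s3.png',cv2.resize(r['img'][50:290,200:520],None,fx=2,fy=2)[:,:,::-1])
E
```

```text
{'time': 4.5, 'qpos': [0.1881, 1.0099, 0.6859, 0.3548, 2.725, 0.3661], 'eef_pos': [0.5194, 0.2533, 0.206], 'ee_rot': [-1.3789, -1.4367, 1.0989], 'force': [-0.6842, 0.6294, -2.584], 'opening': 0.0236, 'grasp_force': 63.2312}
tool z [-0.9641 -0.0404 -0.2625] tool y [ 0.2623  0.0102 -0.9649] pos [0.5194 0.2533 0.206 ]
```

View pics/s3.png

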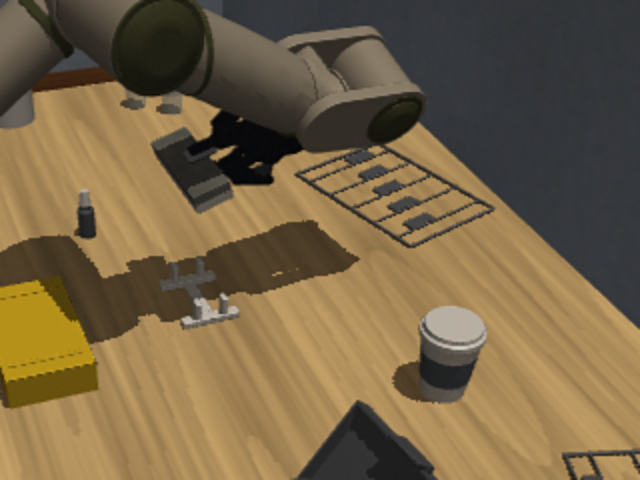

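The picture shows the stone held nearly flat at about (190,170), above the white stand at (200,295). The wrist is at (360,110) and clear of the cup at (450,350).

Call:
jog_arm(steps=[0,0,0,0.001,0,-0.05,1,0,0,0,0.001,0,-0.1,1,0,0,0,0.001,0,-0.14,1,0,0,0,0.001,0,-0.165,1,0,0,0,0.001,0,-0.175,1])

```text
time: 5.05
eef_pos: [0.52, 0.2533, 0.0646]
ee_rot: [-1.377, -1.434, 1.102]
force: [0.6, -0.3, -4.3]
opening: 0.0241
grasp_force: 63.1
```

Call:
jog_arm(steps=[0,0,0,0,0,-0.002,1,0,0,0,0,0,-0.004,1,0,0,0,0,0,-0.006,1,0,0,0,0,0,-0.008,1,0,0,0,0,0,-0.01,1])

```text
time: 5.55
eef_pos: [0.5202, 0.2533, 0.0573]
ee_rot: [-1.377, -1.434, 1.101]
force: [-0.2, 0.4, -4.2]
opening: 0.0238
grasp_force: 63.1
```

```bash
python3 log.py;python3 ori.py
```

```text
{'time': 5.55, 'qpos': [0.1879, 1.1768, 0.74, 0.2424, 2.5168, 0.2373], 'eef_pos': [0.5202, 0.2533, 0.0573], 'ee_rot': [-1.3768, -1.4339, 1.1013], 'force': [-0.1516, 0.3656, -4.2425], 'opening': 0.0238, 'grasp_force': 63.1111}
tool z [-0.965  -0.0405 -0.2591] tool y [ 0.2589  0.0095 -0.9658] pos [0.5202 0.2533 0.0573]
```

Call:
jog_arm(steps=[0,0,0,0,0,-0.001,1,0,0,0,0,0,-0.002,1,0,0,0,0,0,-0.003,1,0,0,0,0,0,-0.004,1,0,0,0,0,0,-0.004,1])

```text
time: 6.05
eef_pos: [0.5202, 0.2532, 0.0566]
ee_rot: [-1.374, -1.433, 1.103]
force: [1.6, 2.1, 13.0]
opening: 0.0238
grasp_force: 64.2
```

Call:
jog_arm(steps=[0,0,0,0,0,0.002,0.72,0,0,0,0,0,0.002,0.69,0,0,0,0,0,0.002,0.67,0,0,0,0,0,0.002,0.65,0,0,0,0,0,0.002,0.63], newtons=20)

```text
time: 6.55
eef_pos: [0.52, 0.2532, 0.055]
ee_rot: [-1.376, -1.433, 1.102]
force: [-0.2, -0.9, -2.1]
opening: 0.0319
grasp_force: 0.7
```

Call:
jog_arm(steps=[0,0,0,0,0,0,0.61,0,0,0,0,0,0,0.59,0,0,0,0,0,0,0.57,0,0,0,0,0,0,0.55,0,0,0,0,0,0,0.53])

```text
time: 7.05
eef_pos: [0.5201, 0.2533, 0.0553]
ee_rot: [-1.376, -1.433, 1.102]
force: [-1.7, 0.4, -1.9]
opening: 0.04
grasp_force: 0.7
```

```bash
python3 log.py
python3 - <<'E'
from h import *
r=grab('side'); np.savez('side4.npz',**r)
cv2.imwrite('pics/s4.png',cv2.resize(r['img'][130:250,240:400],None,fx=5,fy=5,interpolation=2)[:,:,::-1])
E
```

```text
{'time': 7.05, 'qpos': [0.1878, 1.1795, 0.7402, 0.2418, 2.5149, 0.2366], 'eef_pos': [0.5201, 0.2533, 0.0553], 'ee_rot': [-1.3763, -1.4331, 1.102], 'force': [-1.6978, 0.4083, -1.9332], 'opening': 0.04, 'grasp_force': 0.7394}
```

View pics/s4.png

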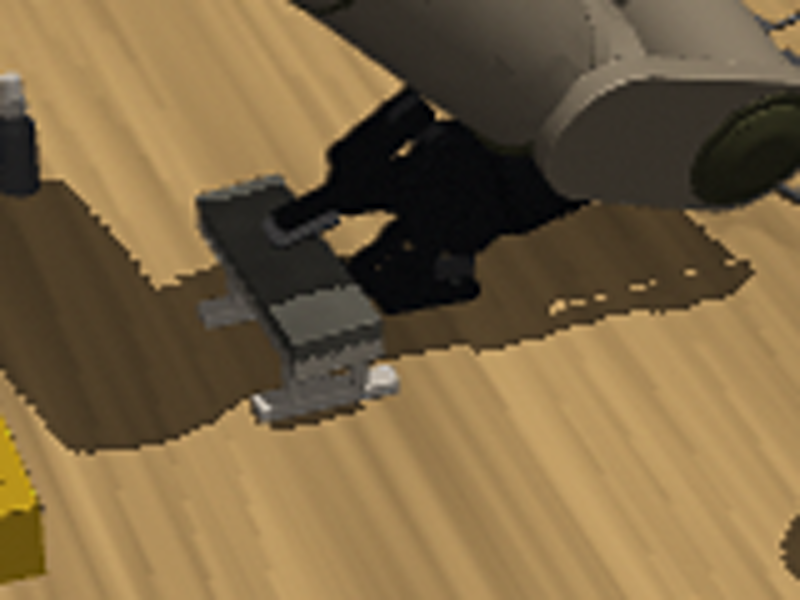

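The picture shows the stone lying almost flat on the prongs at about (290,260) and still resting on the lower finger. I'll lower it a little more.

Call:
jog_arm(steps=[0,0,0,0,0,-0.001,0.52,0,0,0,0,0,-0.002,0.51,0,0,0,0,0,-0.003,0.5,0,0,0,0,0,-0.004,0.49,0,0,0,0,0,-0.005,0.48])

```text
time: 7.6
eef_pos: [0.5201, 0.2532, 0.0514]
ee_rot: [-1.376, -1.433, 1.102]
force: [0.1, 0.6, -0.3]
opening: 0.0444
grasp_force: 0.0
```

Call:
jog_arm(steps=[0,0,0,0,0,-0.001,0.47,0,0,0,0,0,-0.002,0.46,0,0,0,0,0,-0.003,0.45,0,0,0,0,0,-0.003,0.44,0,0,0,0,0,-0.003,0.44])

```text
time: 8.1
eef_pos: [0.5201, 0.2532, 0.0489]
ee_rot: [-1.376, -1.433, 1.102]
force: [0.5, -0.2, 0.4]
opening: 0.0479
grasp_force: 0.0
```

Call:
jog_arm(steps=[0,0,0,0.012,0.0005,0.0032,0.44,0,0,0,0.03,0.0013,0.008,0.44,0,0,0,0.05,0.002,0.0134,0.44,0,0,0,0.0725,0.003,0.0195,0.44,0,0,0,0.0725,0.003,0.04,0.3])

```text
time: 8.6
eef_pos: [0.5786, 0.2553, 0.0793]
ee_rot: [-1.376, -1.431, 1.103]
force: [-0.5, -0.5, -0.4]
opening: 0.0594
grasp_force: 0.0
```

Call:
jog_arm(steps=[0,0,0,0,0,0.05,0.1,0,0,0,0,0,0.1,0,0.003,-0.1,0,0,0,0.15,0,0.007,-0.2,0,0,0,0.18,0,0.01,-0.3,0,0,0,0.18,0])

```text
time: 9.1
eef_pos: [0.5782, 0.2555, 0.2298]
ee_rot: [-1.692, -1.76, 0.796]
force: [-0.0, 1.0, -0.7]
opening: 0.0853
grasp_force: 0.0
```

Call:
jog_arm(steps=[0.003,-0.1,0,0,0,0,0,0.007,-0.2,0,-0.02,0,0,0,0.01,-0.3,0,-0.05,0,0,0,0.014,-0.4,0,-0.08,0,0,0,0.017,-0.5,0,-0.08,0,0,0])

```text
time: 9.6
eef_pos: [0.5108, 0.2556, 0.227]
ee_rot: [-2.133, -2.213, 0.121]
force: [0.1, -0.4, 1.0]
opening: 0.0854
grasp_force: 0.0
```

```bash
python3 log.py;python3 ori.py
python3 - <<'E'
from crop import *
a=grab('top');b=grab('side'); np.savez('top5.npz',**a); np.savez('side5.npz',**b)
o=np.zeros((400,800,3),np.uint8); x=crop(a['img'],160,210,90,60,4); y=crop(b['img'],265,155,70,66,6)
o[:240,:360]=x; o[:396,370:790]=y; cv2.imwrite('pics/s5.png',o)
E
```

```text
{'time': 9.6, 'qpos': [0.2505, 0.473, 1.2023, 0.0146, 1.5676, 0.213], 'eef_pos': [0.5108, 0.2556, 0.227], 'ee_rot': [-2.1332, -2.2128, 0.1208], 'force': [0.1231, -0.3933, 1.0411], 'opening': 0.0854, 'grasp_force': 0.0}
tool z [-0.1016 -0.0109 -0.9948] tool y [ 0.9941  0.0361 -0.1019] pos [0.5108 0.2556 0.227 ]
```

View pics/s5.png

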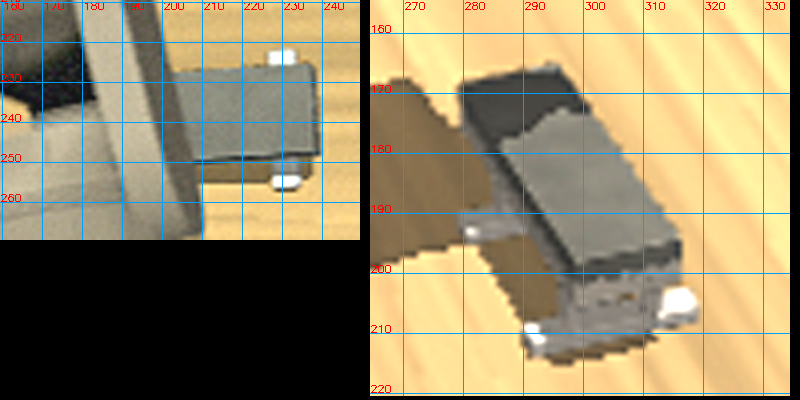

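The crops show the stone lying flat on the prongs, grey face up, with side-view corners near (279,169), (295,166), (316,195) and (298,200).

Run:
```python
from joint import *
f(r.x)
S={'side':[(-1,1,279.7,169.3),(1,1,294.7,166),(1,-1,316.3,194.5),(-1,-1,298.5,199.5)],'top':[(1,-1,236.5,225.8),(-1,-1,238.3,248)]}
for sub in(S,{'side':S['side']}):
    g=lambda v:np.concatenate([proj(n,[corner(v,s,.05,.15,.061) for s in L]).ravel()-np.array(L)[:,2:].ravel() for n,L in sub.items()])
    q=least_squares(g,[.51,.25,.03]);print(q.x.round(4),q.fun.round(1))
```

```text
[0.5083 0.2477 0.0429] [-1.4 -0.8  0.7 -1.1 -0.1  0.2 -0.4 -0.7  0.9 -0.5  0.4 -0.2]
[0.5082 0.2451 0.0471] [-1.2 -0.3  0.8 -0.6  0.3  0.7  0.  -0.1]
```

Call:
jog_arm(steps=[0.0025,-0.07,0,0,-0.007,-0.05,0,0.0025,-0.07,0,0,-0.007,-0.1,0,0.0025,-0.07,0,0,-0.007,-0.15,0,0.0025,-0.07,0,0,-0.007,-0.18,0,0.0025,-0.07,0,0,-0.007,-0.2,0])

```text
time: 10.2
eef_pos: [0.5134, 0.2495, 0.0625]
ee_rot: [-2.183, -2.258, 0.022]
force: [-0.3, 0.6, -0.1]
opening: 0.0852
grasp_force: 0.0
```

Call:
jog_arm(steps=[0,0,0,0,0,-0.005,0,0,0,0,0,0,-0.005,0.2,0,0,0,0,0,-0.005,0.3,0,0,0,0,0,-0.005,0.4,0,0,0,0,0,-0.005,0.5], newtons=20)

```text
time: 10.7
eef_pos: [0.5141, 0.2501, 0.062]
ee_rot: [2.181, 2.258, -0.013]
force: [-3.5, -0.8, 6.2]
opening: 0.0497
grasp_force: 20.9
```

Call:
jog_arm(steps=[0,0,0,0,0,0,1,0,0,0,0,0,0,1,0,0,0,0,0,0,1])

```text
time: 11.0
eef_pos: [0.514, 0.2501, 0.062]
ee_rot: [2.181, 2.258, -0.013]
force: [-2.4, -1.1, 5.9]
opening: 0.0493
grasp_force: 20.9
```

```bash
python3 log.py;python3 ori.py
```

```text
{'time': 11.0, 'qpos': [0.2486, 0.6119, 1.4814, -0.0075, 1.0538, 0.2178], 'eef_pos': [0.514, 0.2501, 0.062], 'ee_rot': [2.1809, 2.2576, -0.0126], 'force': [-2.4253, -1.0761, 5.879], 'opening': 0.0493, 'grasp_force': 20.8694}
tool z [-0.0037 -0.0076 -1.    ] tool y [ 0.9994  0.0345 -0.0039] pos [0.514  0.2501 0.062 ]
```

Call:
jog_arm(steps=[0,0,0,0,0,0,1,0,0,0,0,0,0.03,1,0,0,0,0,0,0.08,1,0,0,0,0,0,0.14,1,0,0,0.01,0,-0.03,0.18,1], newtons=60)

```text
time: 11.5
eef_pos: [0.5142, 0.2275, 0.208]
ee_rot: [2.16, 2.276, -0.008]
force: [0.7, -0.2, -3.9]
opening: 0.0481
grasp_force: 65.1
```

Call:
jog_arm(steps=[0,0,0.01,0,-0.05,0,1,0,0,0.02,0,-0.1,0,1,0,0,0.03,0,-0.15,0,1,0,0,0.04,0,-0.2,0,1,0,0,0.05,0,-0.25,0,1])

```text
time: 12.0
eef_pos: [0.5136, 0.0245, 0.2049]
ee_rot: [2.077, 2.354, -0.014]
force: [1.0, 0.2, -2.8]
opening: 0.0483
grasp_force: 65.1
```

Call:
jog_arm(steps=[0,0,0.006,-0.01,-0.05,0,1,0,0,0.006,-0.02,-0.1,0,1,0,0,0.006,-0.03,-0.15,0,1,0,0,0.006,-0.04,-0.2,0,1,0,0,0.006,-0.05,-0.25,0,1])

```text
time: 12.5
eef_pos: [0.4733, -0.1754, 0.2049]
ee_rot: [2.067, 2.362, -0.013]
force: [1.1, -0.0, -3.1]
opening: 0.0478
grasp_force: 65.1
```

```bash
python3 log.py;python3 ori.py
```

```text
{'time': 12.5, 'qpos': [-0.5855, 0.3374, 1.4895, -0.009, 1.3133, -0.7165], 'eef_pos': [0.4733, -0.1754, 0.2049], 'ee_rot': [2.067, 2.3625, -0.0133], 'force': [1.1482, -0.0075, -3.0552], 'opening': 0.0478, 'grasp_force': 65.0903}
tool z [-0.0037 -0.008  -1.    ] tool y [ 0.9911  0.1328 -0.0047] pos [ 0.4733 -0.1754  0.2049]
```

Call:
jog_arm(steps=[0,0,0,-0.01,-0.03,-0.03,1,0,0,0,-0.02,-0.055,-0.07,1,0,0,0,-0.0254,-0.068,-0.11,1,0,0,0,-0.0254,-0.068,-0.14,1,0,0,0,-0.0254,-0.068,-0.14,1])

```text
time: 13.0
eef_pos: [0.4522, -0.2276, 0.0903]
ee_rot: [-2.067, -2.361, 0.013]
force: [0.4, 0.6, -3.7]
opening: 0.0486
grasp_force: 65.0
```

```bash
python3 log.py;python3 ori.py
python3 - <<'E'
from crop import *
a=grab('top');b=grab('side'); np.savez('top6.npz',**a); np.savez('side6.npz',**b)
o=np.zeros((480,800,3),np.uint8); x=crop(a['img'],366,180,105,118,3); y=crop(b['img'],295,245,120,120,4)
o[:354,:315]=x; o[:480,320:800]=y; cv2.imwrite('pics/s6.png',o)
E
```

```text
{'time': 13.0, 'qpos': [-0.6963, 0.4831, 1.6407, -0.0099, 1.0219, -0.8236], 'eef_pos': [0.4522, -0.2276, 0.0903], 'ee_rot': [-2.067, -2.3606, 0.0134], 'force': [0.4197, 0.5662, -3.7493], 'opening': 0.0486, 'grasp_force': 65.0251}
tool z [-0.0086 -0.0039 -1.    ] tool y [ 0.9912  0.132  -0.009 ] pos [ 0.4522 -0.2276  0.0903]
```

View pics/s6.png

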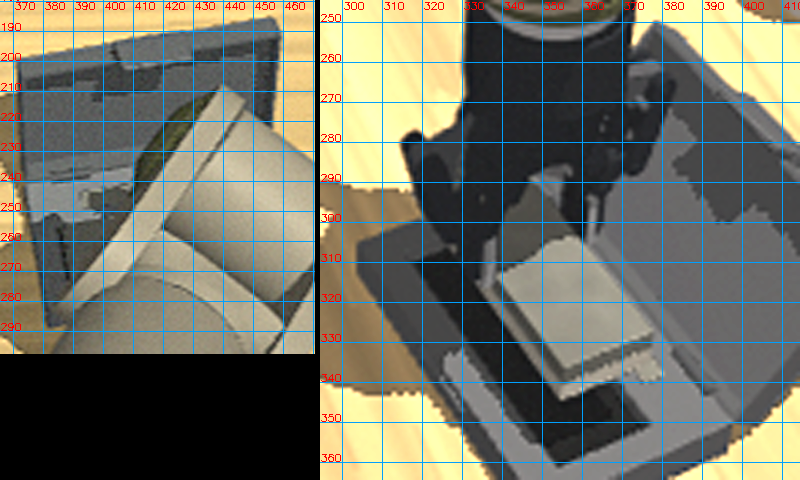

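The side view shows the stone held above the recess. The near end of its top face has corners at about (378,327) and (355,337), and the near recess corners are at about (376,350) and (353,361). Next I work out the relative offset.

Run:
```python
import joint
from joint import *
def bp(px,z): return least_squares(lambda v:proj('side',[*v,z])[0]-px,[.45,-.25]).x
def run(tag):
    ca=np.array([np.cos(.1325),np.sin(.1325)]); la=np.array([-ca[1],ca[0]])
    for nm,z,B,F in(('stone',.0893,(378,327),(355,337.5)),('recess',.024,(376,350.6),(353,361.2))):
        b,ff=bp(B,z),bp(F,z); m=(b+ff)/2
        print(tag,nm,'mid',m.round(4),'width',round(np.linalg.norm(b-ff)*1e3,1),'u',round(m@ca,4),'v',round(m@la,4))
    t=np.array([.4522,-.2276]); print('tcp u,v',(t@ca).round(4),(t@la).round(4), 'rec far mid', ((bp((338,299.5),.024)+bp((314.5,308.5),.024))/2@la).round(4))
f(r.x); run('corr')
C['side']['origin'],C['side']['rotation']=O['side']; run('raw')
# recess full fits
for tag in('raw',):
    g=lambda v:np.concatenate([proj('side',[corner(v,s,.054,.154,.024) for s in rec['side']]).ravel()-np.array(rec['side'])[:,2:].ravel()])
    print(least_squares(g,[.45,-.23,.13]).x.round(4))
```

```text
corr stone mid [ 0.4615 -0.3008] width 51.6 u 0.4177 v -0.3591
corr recess mid [ 0.4609 -0.306 ] width 53.1 u 0.4164 v -0.3642
tcp u,v 0.4182 -0.2853 rec far mid -0.2125
raw stone mid [ 0.4606 -0.302 ] width 51.5 u 0.4167 v -0.3602
raw recess mid [ 0.4599 -0.307 ] width 53.0 u 0.4153 v -0.3651
tcp u,v 0.4182 -0.2853 rec far mid -0.2134
[ 0.4485 -0.2316  0.1291]
```

Call:
jog_arm(steps=[0,0,0,-0.001,-0.0045,-0.015,1,0,0,0,-0.001,-0.0045,-0.03,1,0,0,0,-0.001,-0.0045,-0.04,1,0,0,0,-0.001,-0.0045,-0.046,1,0,0,0,-0.001,-0.0045,-0.046,1])

```text
time: 13.6
eef_pos: [0.4529, -0.2319, 0.0559]
ee_rot: [2.067, 2.363, -0.013]
force: [0.1, 0.6, -3.4]
opening: 0.0483
grasp_force: 65.0
```

Call:
jog_arm(steps=[0,0,0,0,0,-0.002,1,0,0,0,0,0,-0.004,1,0,0,0,0,0,-0.005,1,0,0,0,0,0,-0.006,1,0,0,0,0,0,-0.006,1])

```text
time: 14.1
eef_pos: [0.453, -0.232, 0.0514]
ee_rot: [2.067, 2.362, -0.013]
force: [0.9, 0.3, -4.0]
opening: 0.0479
grasp_force: 65.0
```

```bash
python3 log.py;python3 ori.py
```

```text
{'time': 14.1, 'qpos': [-0.702, 0.545, 1.677, -0.0107, 0.917, -0.8288], 'eef_pos': [0.453, -0.232, 0.0514], 'ee_rot': [2.0667, 2.3623, -0.0133], 'force': [0.8833, 0.2905, -4.0323], 'opening': 0.0479, 'grasp_force': 65.0459}
tool z [-0.0035 -0.0082 -1.    ] tool y [ 0.9911  0.1329 -0.0045] pos [ 0.453  -0.232   0.0514]
```

Call:
jog_arm(steps=[0,0,0,-0.001,0,-0.001,1,0,0,0,-0.001,0,-0.002,1,0,0,0,-0.001,0,-0.003,1,0,0,0,-0.001,0,-0.004,1,0,0,0,-0.001,0,-0.004,1])

```text
time: 14.6
eef_pos: [0.4521, -0.2319, 0.048]
ee_rot: [2.067, 2.363, -0.013]
force: [0.4, -1.2, -3.4]
opening: 0.0484
grasp_force: 65.1
```

Call:
jog_arm(steps=[0,0,0,0,0,-0.001,1,0,0,0,0,0,-0.002,1,0,0,0,0,0,-0.003,1,0,0,0,0,0,-0.004,1,0,0,0,0,0,-0.004,1])

```text
time: 15.1
eef_pos: [0.4521, -0.2319, 0.0448]
ee_rot: [2.067, 2.363, -0.013]
force: [1.2, -0.2, -3.4]
opening: 0.0482
grasp_force: 65.1
```

In the recess with no contact at the edges. Continuing to the floor.

Call:
jog_arm(steps=[0,0,0,0,0,-0.001,1,0,0,0,0,0,-0.002,1,0,0,0,0,0,-0.003,1,0,0,0,0,0,-0.004,1,0,0,0,0,0,-0.004,1])

```text
time: 15.6
eef_pos: [0.4521, -0.2319, 0.0416]
ee_rot: [2.067, 2.363, -0.013]
force: [0.4, 0.1, -4.3]
opening: 0.048
grasp_force: 65.1
```

Call:
jog_arm(steps=[0,0,0,0,0,-0.001,1,0,0,0,0,0,-0.002,1,0,0,0,0,0,-0.002,1])

```text
time: 15.9
eef_pos: [0.4522, -0.232, 0.0404]
ee_rot: [2.067, 2.362, -0.013]
force: [-0.5, 0.4, -0.3]
opening: 0.048
grasp_force: 65.5
```

Call:
jog_arm(steps=[0,0,0,0,0,-0.001,1,0,0,0,0,0,-0.001,0.42,0,0,0,0,0,-0.001,0.38,0,0,0,0,0,0,0.35,0,0,0,0,0,0,0.35], newtons=20)

```text
time: 16.4
eef_pos: [0.4523, -0.2321, 0.0402]
ee_rot: [2.066, 2.362, -0.013]
force: [0.5, 0.5, 0.3]
opening: 0.0555
grasp_force: 0.0
```

Call:
jog_arm(steps=[0,0,0,0,0,0.01,0.35,0,0,0,0,0,0.03,0.35,0,0,0,0,0,0.08,0.35,0,0,0,0,0,0.14,0.4,0,0,0,0,0,0.2,0.6])

```text
time: 16.9
eef_pos: [0.4518, -0.2316, 0.2024]
ee_rot: [2.067, 2.363, -0.013]
force: [0.3, 0.1, -0.6]
opening: 0.0381
grasp_force: 0.0
```

Call:
jog_arm(steps=[0,0,0,-0.05,0.03,0.04,1,0,0,0,-0.1,0.06,0.06,1,0,0,0,-0.15,0.09,0.06,1,0,0,0,-0.18,0.14,0.06,1,0,0,0,-0.18,0.18,0.06,1])

```text
time: 17.4
eef_pos: [0.3054, -0.0861, 0.2486]
ee_rot: [2.069, 2.359, -0.013]
force: [0.6, -0.2, 0.2]
opening: -0.0001
grasp_force: 0.0
```

```bash
python3 log.py;python3 ori.py
python3 - <<'E'
from crop import *
a=grab('top');b=grab('side'); np.savez('top7.npz',**a); np.savez('side7.npz',**b)
o=np.zeros((480,800,3),np.uint8); x=crop(a['img'],366,180,105,118,4); y=crop(b['img'],300,245,125,135,3)
o[:472,:420]=x; o[:405,424:799]=y; cv2.imwrite('pics/s7.png',o)
E
```

```text
{'time': 17.4, 'qpos': [-0.6469, -0.0492, 1.8318, -0.009, 1.3563, -0.7758], 'eef_pos': [0.3054, -0.0861, 0.2486], 'ee_rot': [2.0692, 2.3593, -0.0134], 'force': [0.6131, -0.2494, 0.1829], 'opening': -0.0001, 'grasp_force': 0.0}
tool z [-0.0031 -0.0087 -1.    ] tool y [ 0.9915  0.1304 -0.0042] pos [ 0.3054 -0.0861  0.2486]
```

View pics/s7.png

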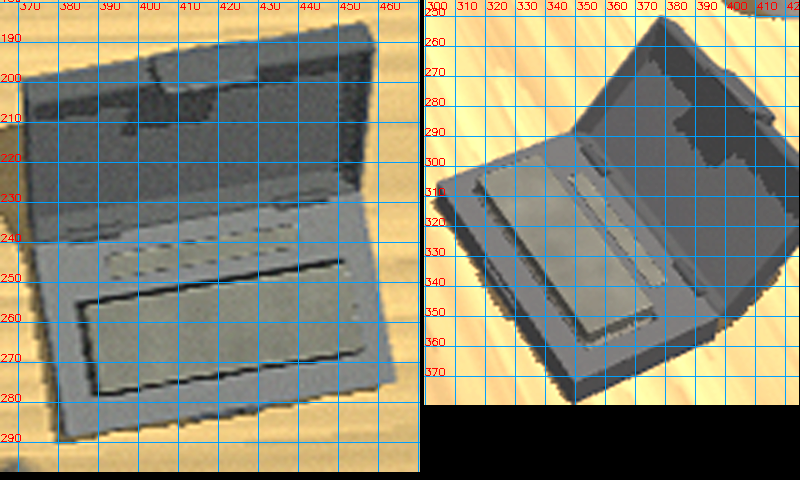

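The picture shows the stone down in the recess with its rim gap visible all round, its top-view corners near (384,255), (448,246), (452,267) and (388,278). The lid is still open behind it. Next I'll take the closed fingers behind the lid.

Call:
jog_arm(steps=[0,0,0,0.05,-0.018,0,1,0,0,0,0.1,-0.036,0,1,0,0,0,0.15,-0.054,0,1,0,0,0,0.2,-0.072,0,1,0,0,0,0.25,-0.09,0,1])

```text
time: 18.0
eef_pos: [0.51, -0.1611, 0.2482]
ee_rot: [2.067, 2.362, -0.014]
force: [-1.0, -0.3, 0.4]
opening: 0.0001
grasp_force: 0.0
```

Call:
jog_arm(steps=[0,0,0,0.05,-0.018,0,1,0,0,0,0.1,-0.036,0,1,0,0,0,0.15,-0.053,0,1,0,0,0,0.18,-0.063,0,1,0,0,0,0.18,-0.063,0,1])

```text
time: 18.5
eef_pos: [0.6541, -0.2119, 0.2462]
ee_rot: [2.068, 2.363, -0.014]
force: [-0.4, -0.5, -0.2]
opening: -0.0002
grasp_force: 0.0
```

```bash
cat > cf.py <<'E'
from h import *
s=ctrl.sense(); H=np.array([.5145,-.2237]); d=np.array(s['eef_pos'])[:2]-H; c,k=np.cos(.1325),np.sin(.1325)
print(s['time'],'Xp %.1f Yp %.1f tip z %.1f'%tuple(1e3*np.array([d@[c,k],d@[-k,c],s['eef_pos'][2]-.014])),np.round(s['eef_pos'],4),np.round(s['force'],1))
E
python3 cf.py
```

```text
18.5 Xp 139.9 Yp -6.8 tip z 232.2 [ 0.6541 -0.2119  0.2462] [-0.4 -0.5 -0.2]
```

Call:
jog_arm(steps=[0,0,0,-0.001,0.0085,-0.05,1,0,0,0,-0.001,0.0085,-0.1,1,0,0,0,-0.001,0.0085,-0.15,1,0,0,0,-0.001,0.0085,-0.19,1,0,0,0,-0.001,0.0085,-0.19,1])

```text
time: 19.0
eef_pos: [0.649, -0.2029, 0.0918]
ee_rot: [-2.065, -2.36, 0.017]
force: [0.1, -0.2, -0.8]
opening: -0.0
grasp_force: 0.0
```

Call:
jog_arm(steps=[0,0,0,-0.02,-0.0027,0,1,0,0,0,-0.04,-0.0053,0.0,1,0,0,0,-0.06,-0.008,0,1,0,0,0,-0.08,-0.0107,0.01,1,0,0,0,-0.08,-0.0107,0.01,1])

```text
time: 19.5
eef_pos: [0.5878, -0.2133, 0.1087]
ee_rot: [2.063, 2.357, -0.011]
force: [-0.2, -0.1, -0.7]
opening: -0.0002
grasp_force: 0.1
```

```bash
python3 cf.py
```

```text
19.5 Xp 74.0 Yp 0.7 tip z 94.7 [ 0.5878 -0.2133  0.1087] [-0.2 -0.1 -0.7]
```

Call:
jog_arm(steps=[0,0,0,-0.012,-0.0016,0.004,1,0,0,0,-0.024,-0.0032,0.008,1,0,0,0,-0.036,-0.0048,0.012,1,0,0,0,-0.048,-0.0065,0.015,1,0,0,0,-0.048,-0.0065,0.015,1])

```text
time: 20.0
eef_pos: [0.5476, -0.2175, 0.1163]
ee_rot: [2.068, 2.362, -0.014]
force: [0.3, -0.2, 0.1]
opening: 0.0002
grasp_force: 0.0
```

```bash
python3 cf.py
python3 - <<'E'
from joint import *
f(r.x)
b=grab('side')['img'].astype(float).mean(2); a=np.load('side7.npz')['img'].astype(float).mean(2)
# where would the lid's near front outer corner/inner rim show for given theta; compare lid interior region changes
H=np.array([.512,-.2237]);c,k=np.cos(.1325),np.sin(.1325)
for th in(1.4,1.5,1.6,1.7,1.8,2.0,2.3):
    o=[]
    for yy in(-.07,-.05,.05,.07):  # just inside and outside the rim front edge, on lid's inner floor
        for rr in(.100,.125):
            x=-rr*np.cos(th)+.018*np.sin(th)*(rr<.11); z=.024+rr*np.sin(th)+.018*np.cos(th)*(rr<.11)
            p=proj('side',[H[0]+x*c-yy*k,H[1]+x*k+yy*c,z])[0].round().astype(int); o.append((int(a[p[1],p[0]]),int(b[p[1],p[0]])))
    print(th,o)
E
```

```text
20.0 Xp 33.7 Yp 1.8 tip z 102.3 [ 0.5476 -0.2175  0.1163] [ 0.3 -0.2  0.1]
1.4 [(52, 28), (53, 27), (51, 28), (51, 27), (139, 28), (128, 33), (134, 31), (123, 110)]
1.5 [(52, 77), (52, 74), (29, 76), (52, 76), (38, 34), (135, 33), (132, 33), (139, 34)]
1.6 [(52, 77), (49, 76), (30, 75), (31, 76), (38, 11), (143, 10), (140, 20), (142, 31)]
1.7 [(53, 153), (30, 147), (55, 159), (31, 159), (31, 10), (130, 24), (139, 25), (133, 140)]
1.8 [(28, 155), (32, 154), (30, 144), (31, 156), (31, 120), (38, 26), (38, 25), (152, 160)]
2.0 [(31, 148), (56, 151), (30, 143), (52, 153), (32, 11), (56, 11), (31, 159), (70, 15)]
2.3 [(31, 150), (138, 145), (30, 151), (133, 140), (32, 9), (140, 9), (30, 8), (142, 10)]
```

Call:
jog_arm(steps=[0,0,0,-0.0273,-0.0036,0.015,1,0,0,0,-0.042,-0.0056,0.014,1,0,0,0,-0.057,-0.0076,0.011,1,0,0,0,-0.071,-0.0094,0.006,1,0,0,0,-0.0842,-0.0112,0,1])

```text
time: 20.55
eef_pos: [0.4813, -0.2263, 0.116]
ee_rot: [2.067, 2.362, -0.013]
force: [0.9, 0.2, 0.1]
opening: -0.0001
grasp_force: 0.4
```

```bash
python3 cf.py
```

```text
20.55 Xp -33.2 Yp 1.8 tip z 102.0 [ 0.4813 -0.2263  0.116 ] [0.9 0.2 0.1]
```

Call:
jog_arm(steps=[0,0,0,-0.0248,-0.0033,-0.019,1,0,0,0,-0.035,-0.0047,-0.032,1,0,0,0,-0.042,-0.0056,-0.0425,1,0,0,0,-0.0483,-0.0064,-0.054,1,0,0,0,-0.0483,-0.0064,-0.054,1])

```text
time: 21.05
eef_pos: [0.4424, -0.2311, 0.0719]
ee_rot: [2.069, 2.364, -0.013]
force: [-0.5, 0.7, -0.7]
opening: 0.0001
grasp_force: 0.0
```

Call:
jog_arm(steps=[0,0,0,0,0,0.015,1,0,0,0,-0.0285,-0.0038,0.015,1,0,0,0,-0.0285,-0.0038,0.015,1])

```text
time: 21.35
eef_pos: [0.4193, -0.2344, 0.0853]
ee_rot: [2.068, 2.362, -0.014]
force: [-0.4, 0.0, 0.1]
opening: -0.0003
grasp_force: 0.0
```

```bash
python3 cf.py
```

```text
21.35 Xp -95.8 Yp 2.0 tip z 71.3 [ 0.4193 -0.2344  0.0853] [-0.4  0.   0.1]
```

Call:
jog_arm(steps=[0,0,0,0,0,-0.01,1,0,0,0,0,0,-0.018,1,0,0,0,0,0,-0.024,1,0,0,0,0,0,-0.028,1,0,0,0,0,0,-0.028,1])

```text
time: 21.85
eef_pos: [0.4202, -0.2343, 0.0619]
ee_rot: [2.067, 2.364, -0.014]
force: [-0.2, -0.5, -0.1]
opening: -0.0001
grasp_force: 0.0
```

Call:
jog_arm(steps=[0,0,0,0,0,-0.002,1,0,0,0,0,0,-0.004,1,0,0,0,0,0,-0.006,1,0,0,0,0,0,-0.006,1])

```text
time: 22.25
eef_pos: [0.4203, -0.2344, 0.0587]
ee_rot: [2.066, 2.362, -0.013]
force: [-4.9, 2.8, 17.2]
opening: -0.0001
grasp_force: 8.6
```

```bash
python3 cf.py
```

```text
22.25 Xp -94.8 Yp 1.8 tip z 44.7 [ 0.4203 -0.2344  0.0587] [-4.9  2.8 17.2]
```

Call:
jog_arm(steps=[0,0,0,0,0,-0.002,1,0,0,0,0,0,-0.003,1,0,0,0,0,0,-0.003,1,0,0,0,0,0,0.02,1,0,0,0,0,0,0.07,1])

```text
time: 22.75
eef_pos: [0.4194, -0.2336, 0.1126]
ee_rot: [-2.067, -2.363, 0.013]
force: [0.7, -1.4, 0.3]
opening: -0.0001
grasp_force: 0.0
```

Call:
jog_arm(steps=[0,0,0,0,0,0.05,1,0,0,0,0,0,0.1,1,0,0,0,-0.05,0.04,0.15,1,0,0,0,-0.1,0.08,0.18,1,0,0,0,-0.15,0.13,0.2,1])

```text
time: 23.25
eef_pos: [0.3198, -0.1491, 0.2651]
ee_rot: [2.066, 2.361, -0.013]
force: [0.6, 0.3, 0.4]
opening: -0.0004
grasp_force: 0.0
```

```bash
python3 cf.py
python3 - <<'E'
from joint import *
f(r.x)
b=grab('side')['img'].astype(float).mean(2); t=grab('top')['img'].astype(float).mean(2)
# lid top outline for candidate angles: edge contrast along the front & near edges
H=np.array([.512,-.2237]);c,k=np.cos(.1325),np.sin(.1325)
def W(rr,n,yy,th):
    x=-rr*np.cos(th)+n*np.sin(th); z=.024+rr*np.sin(th)+n*np.cos(th); return [H[0]+x*c-yy*k,H[1]+x*k+yy*c,z]
def edge(img,v,th,mk,u):
    best=[]
    for s in np.linspace(-1,1,60):
        a=proj(v,mk(s,th,-u))[0].astype(np.float32);d=proj(v,mk(s,th,u))[0].astype(np.float32)
        q=cv2.remap(img.astype(np.float32),np.array([[a[0],d[0]]],np.float32),np.array([[a[1],d[1]]],np.float32),1)[0]; best.append(q[1]-q[0])
    return abs(np.median(best))
ff=lambda s,th,u:W(.110+u,.021,.07*s,th)
nn=lambda s,th,u:W(.06+.04*s,.021,-.095+u,th)
for th in np.arange(-.06,.16,.02):
    print(round(th,2),[round(float(edge(i,v,th,m,.003))) for i,v in((b,'side'),(t,'top')) for m in(ff,nn)])
E
```

```text
23.25 Xp -183.2 Yp 99.7 tip z 251.1 [ 0.3198 -0.1491  0.2651] [0.6 0.3 0.4]
-0.06 [2, 20, 23, 18]
-0.04 [3, 29, 22, 22]
-0.02 [2, 33, 23, 26]
0.0 [20, 34, 23, 29]
0.02 [40, 33, 23, 31]
0.04 [44, 32, 24, 35]
0.06 [38, 30, 20, 37]
0.08 [19, 25, 12, 38]
0.1 [1, 18, 3, 39]
0.12 [1, 10, 2, 40]
0.14 [0, 0, 3, 39]
```

Call:
jog_arm(steps=[0,0,0,0.04,-0.035,-0.02,1,0,0,0,0.08,-0.07,-0.06,1,0,0,0,0.125,-0.1066,-0.1,1,0,0,0,0.125,-0.1066,-0.15,1,0,0,0,0.125,-0.1066,-0.2,1])

```text
time: 23.85
eef_pos: [0.4216, -0.2358, 0.1014]
ee_rot: [2.067, 2.362, -0.013]
force: [0.5, 0.3, -0.7]
opening: 0.0001
grasp_force: 0.0
```

Call:
jog_arm(steps=[0,0,0,0,0,-0.03,1,0,0,0,0,0,-0.05,1,0,0,0,0,0,-0.056,1,0,0,0,0,0,-0.058,1,0,0,0,0,0,-0.058,1])

```text
time: 24.35
eef_pos: [0.4201, -0.2345, 0.0587]
ee_rot: [2.067, 2.364, -0.014]
force: [-7.1, 4.6, 16.8]
opening: -0.0002
grasp_force: 8.8
```

Call:
jog_arm(steps=[0,0,0,0,0,-0.003,1,0,0,0,0,0,-0.006,1,0,0,0,0,0,-0.006,1])

```text
time: 24.65
eef_pos: [0.4203, -0.2347, 0.0579]
ee_rot: [2.064, 2.362, -0.015]
force: [-19.3, 13.4, 70.9]
opening: -0.0002
grasp_force: 35.3
```

```bash
python3 cf.py
```

```text
24.65 Xp -94.8 Yp 1.5 tip z 43.9 [ 0.4203 -0.2347  0.0579] [-19.3  13.4  70.9]
```

The lid is hard against its stop at the same height under 70 N, so it is shut. Backing off.

Call:
jog_arm(steps=[0,0,0,0,0,0.01,1,0,0,0,0,0,0.05,1,0,0,0,0,0,0.1,1,0,0,0,-0.03,0.03,0.15,1,0,0,0,-0.06,0.06,0.2,1])

```text
time: 25.15
eef_pos: [0.3745, -0.1889, 0.2105]
ee_rot: [2.067, 2.362, -0.013]
force: [0.4, -0.1, 0.4]
opening: 0.0003
grasp_force: 0.0
```

Call:
jog_arm(steps=[0,0,0,-0.05,0.04,0,1,0,0,0,-0.08,0.08,0,1,0,0,0,-0.08,0.08,0,1,0,0,0,-0.08,0.08,0,1])

```text
time: 25.55
eef_pos: [0.3111, -0.1253, 0.2097]
ee_rot: [2.065, 2.361, -0.013]
force: [0.3, -0.2, 0.3]
opening: 0.0001
grasp_force: 0.0
```

Run:
```python
from h import *
a=np.load('side1.npz')['img'].astype(float); b=grab('side')['img'].astype(float)
d=abs(a-b).mean(2)
for n,(x,y,w,h) in dict(cup=(408,203,36,48),p1=(237,145,12,25),p2=(376,406,18,35)).items(): print(n,d[y:y+h,x:x+w].mean().round(1))
print(ctrl.finish_job())
```

```text
cup 9.0
p1 57.6
p2 7.2
the job is handed in; nothing more can be done
None
```

The stone lies flat in its recess and the lid is pressed shut. I handed the job in at about 25.6 s. The final image check matched the start for the cup and the right bottle. The left bottle (paint1) did not match: it differed by 57.6, against 7 to 9 for the others. I didn't look into that before handing in; the arm came no closer than about 0.1 m to it, so it may be the arm or its shadow in view.

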